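# Hold the culture vessel's head plate over its flange for the screws

## Task

Lift the dust cap off the glass culture vessel and stand it on the bench, lip down and well clear of the vessel. Then take the steel head plate from the tripod and hold it level about a centimetre above the vessel's flange, touching nothing, each of its six screw holes centred over a threaded hole (any of the six ways round) so that I can start the screws before it comes down on the seal. Finish while still holding it there, do not put it down or let go; drop neither cap nor plate, do not knock the plate against the vessel, and leave the other things on the bench where they are.

Things in the scene. Friction and masses are not known exactly. Their poses are not given: they have to be found in the camera images.
- vessel_mouth (a point): Glass culture vessel, fixed: a pot with a steel flange ring round its open mouth. This point: centre of the mouth at the flange's top face, 150 mm above the bench. Flange 132 mm across, 14 mm thick, opening 88 mm, pot 125 mm deep inside; a thin black seal ring lies on it. z up, x axis towards vessel_hole0.
- vessel_hole0 (a point): Threaded screw hole 0 of six (6 mm across) in the flange's top face, all on a circle of 55 mm radius around the mouth's centre, 0 degrees counter-clockwise from the vessel's x axis, seen from above. This point is the hole's mouth, level with the flange's top face.
- vessel_hole1 (a point): Threaded screw hole 1 of six (6 mm across) in the flange's top face, all on a circle of 55 mm radius around the mouth's centre, 60 degrees counter-clockwise from the vessel's x axis, seen from above. This point is the hole's mouth, level with the flange's top face.
- vessel_hole2 (a point): Threaded screw hole 2 of six (6 mm across) in the flange's top face, all on a circle of 55 mm radius around the mouth's centre, 120 degrees counter-clockwise from the vessel's x axis, seen from above. This point is the hole's mouth, level with the flange's top face.
- vessel_hole3 (a point): Threaded screw hole 3 of six (6 mm across) in the flange's top face, all on a circle of 55 mm radius around the mouth's centre, 180 degrees counter-clockwise from the vessel's x axis, seen from above. This point is the hole's mouth, level with the flange's top face.
- vessel_hole4 (a point): Threaded screw hole 4 of six (6 mm across) in the flange's top face, all on a circle of 55 mm radius around the mouth's centre, 240 degrees counter-clockwise from the vessel's x axis, seen from above. This point is the hole's mouth, level with the flange's top face.
- vessel_hole5 (a point): Threaded screw hole 5 of six (6 mm across) in the flange's top face, all on a circle of 55 mm radius around the mouth's centre, 300 degrees counter-clockwise from the vessel's x axis, seen from above. This point is the hole's mouth, level with the flange's top face.
- cap_grip (a point): Knob of the white plastic dust cap, which sits loosely on the vessel's mouth. The knob is upright and round, 32 mm across, rising 46 mm above the cap's disc. This point: on the knob's axis, 18 mm below its top, 28 mm above the disc's top face, 40 mm above the foot of the lip (so 40 mm above the bench when the cap stands there). z up.
- head_grip (a point): Hub of the steel head plate, which stands on the tripod. The hub is upright and round, 32 mm across, rising 60 mm above the plate in its middle. This point: on the hub's axis, 20 mm below its top, 46 mm above the plate's underside. Three capped ports beside the hub rise 14 mm above the plate, out to 43 mm from the axis. z up.
- head_hole0 (a point): The head plate's screw hole on its x axis, 55 mm from the axis; this point is the hole's centre in the plate's underside.
- head_hole3 (a point): The head plate's screw hole opposite head_hole0 (on its -x side), 55 mm from the axis; this point is the hole's centre in the plate's underside.
- vessel: The same culture vessel; origin on its axis at the bench, axes as vessel_mouth. Round steel foot 148 mm across; three thin rods tie it to the flange.
- head: The head plate: round, steel, 132 mm across, 6 mm thick, about 0.6 kg, six plain screw holes 12 mm across, 55 mm from the axis and 60 degrees apart, the first on its x axis; it fits any of six ways round. A stirrer shaft and two tubes hang 76 mm below its underside, within 29 mm of the axis. Origin: on the axis in the plate's underside; z up through the hub.
- cap: The dust cap, about 0.12 kg: a disc 120 mm across and 4 mm thick; under it a lip 82 mm across and 8 mm deep that dips into the vessel's mouth; the knob on top. Origin: on its axis at the foot of the lip; z up through the knob.
- tripod: A dark steel laboratory tripod, fixed: a ring 124 mm across (opening 100 mm) on three splayed legs (feet 72 mm out from the axis), its top 100 mm above the bench. The head plate rests on it, its shaft hanging down inside. Origin: on its axis, on the bench.
- rack: The blue wire rack of capped test tubes, about 95 x 205 mm and 125 mm tall with its tubes. Not part of the job. Origin: centre of its underside; z up.
- dish: A round clear dish, 94 mm across and 27 mm tall, holding six loose knurled screws. Not part of the job. Origin: centre of its underside.
- beaker: An empty glass beaker, 76 mm across and 95 mm tall. Not part of the job. Origin: centre of its underside.
- cylinder: A clear measuring cylinder on a 72 mm round white foot, 190 mm tall. Not part of the job. Origin: centre of its underside.
- bottle: A reagent bottle, 80 mm across and 165 mm tall, paper label and blue cap. Not part of the job. Origin: centre of its underside.
- scissors: A pair of scissors lying flat, 170 mm long. Not part of the job. Origin: near its pivot, on the bench; its x axis points to the blades' tips.
- pipette: A grey hand pipette lying on its side, 245 mm long. Not part of the job. Origin: about its middle, on the bench; its x axis runs along it.

How it is judged:
By the outcome, as a careful person would: the job done as asked, in the order asked, and still so for the second after the job is handed in, while the arm keeps its last pose, push and grip.
It also fails if it takes over 67 s, if anything falls off the work surface, if the arm or the gripper's body presses on something with over 40 N, if the wrist force passes 120 N, or if a joint passes its speed limit or range.

## Robot

A 6-joint arm with a two-finger parallel gripper is mounted at the origin on the work surface. World frame = base frame: x ahead of the robot, y to its left, z up, the work surface at z = 0. Lengths are in mm, angles in rad, forces in N, time in s.
With the tool pointing down it reaches from about 300 to 750 mm from the base axis. Payload 8.5 kg.
Tool frame: the origin (TCP) lies midway between the tips of the shut fingers; the grasp point (between the pads) lies 19 mm behind it; z points along the fingers, y is the line along which they close (so a half turn about z gives the same grasp; the last joint's range is limited). The gripper opens to 85 mm and grips with 20 to 120 N. Pads are 22 mm wide; open, the fingers measure 114 mm over their backs; the gripper's body (76 mm by 85 mm) begins 54 mm behind the grasp point. The pads swing forward as they close: fully open they stand 13 mm farther back than shut.
Start: joints at [-1.343, 0.381, 1.297, -0, 1.464, -0.215], TCP at [235.651, -496.94, 231.322] pointing down, gripper open.
Joint ranges: [-3.11, 3.11], [-0.89, 2.33], [0.22, 2.48], [-1.42, 4.56], [0.17, 2.85], [-2.88, 2.88]. Speed limits (rad/s): [2.39, 2.39, 3.14, 3.14, 3.14, 3.14].

## Interface

Orientations are given as [roll, pitch, yaw] about the fixed x, y, z axes, in that order (R = Rz(yaw) Ry(pitch) Rx(roll)).
In Python, from rig import manip gives the robot as it stands.
- The arm moves only by the shell command python3 -m handwheel 'ROWS' [FORCE]. ROWS is JSON, a list of rows, each an object of numbers: "dx", "dy", "dz": the shift along the tool's x, y, z in mm; "ax", "ay", "az": the turn, a rotation vector about the tool's x, y, z in rad; "gripper": the opening, from 0 (shut) to 1 (fully open). In form: [{"dx": .., "dy": .., "dz": .., "ax": .., "ay": .., "az": .., "gripper": ..}, ...]. A call has 1 to 5 rows; each row shifts and turns the commanded pose from where the row before left it, along the tool's axes as they then stand; what a row does not reach is not made up. A row lasts 1/10 s, in which the tool goes at most 50 mm and 8.59 degrees, less where a joint would pass 70% of its speed; a pose out of reach is approached as far as the arm can. A call with a gripper value outside its range is refused whole. The fingers move at their own pace and stop on an object; FORCE is the grip in N (left out, the last holds). Time passes only in rows, so rows that do not move let the fingers close. It gives the time, the measured TCP pose, the force, the opening and the grip force at its end, in the units of the state.
- manip.sense(): the state, without advancing time (a new reading comes with each control period).
- manip.read_camera(name): name is "scene" or "top" or "wrist"; returns the picture (384x512x3 uint8, blue, green, red); there is no depth.
- manip.camera_model(name): a dict with "mtx" (3x3 intrinsics, pixels), "pose" (4x4, takes a point from camera to world coordinates). Camera axes: x right, y down, z forward; pixel columns grow to the right and rows downward; lengths in mm; the calibration is good to about 2 mm. A picture is of the moment at which its call begins: read the wrist's pose just before it. camera_model takes no time and is no camera call; for the wrist camera it gives the pose at the moment of the call.
- manip.finish_job(): hands the job in; it is judged then, once.
Trained networks look in the newest picture that a camera, given by its name, has taken for a name from the list of things; names that differ only in an ending like _2 or _b are one class to them, and where a whole thing is asked for, a point or a joint stands for the part that bears it (a point fixed in the world has none). Each returns a list of dicts, best first, with "conf" (0 to 1); they miss things now and then, are a little off and sometimes report something else, mostly with a low value. They report only what shows in the picture. A call takes as long as a camera call.
- manip.look_for(camera, name): "position" ([column, row] in pixels, amid what is visible of it).
- manip.masks_of(camera, name): "pixels" (384x512 bool, what is visible of it) and "position" ([column, row] in pixels, amid what is visible of it).
- manip.mark_of(camera, name): "position" ([column, row] in pixels: a listed point, or the origin of a listed thing).
The state is a dict: "clock": time; "q": joint angles; "joint_vel": joint speeds; "joint_torque": joint torques, N m; "eef_pos": TCP position; "orientation": TCP orientation; "wrist_force": force on the tool from outside, world axes, zero at the start; "wrist_torque": the same for the moment, N m; "grip_width": finger opening in mm; "grip_force": force on a finger pad.
Only numpy, scipy, OpenCV 4.12 (cv2) and the standard library are available. Lean on these libraries where they do the work, as an engineer would, in place of code of your own. Each camera call takes 0.05 s, during which the arm holds its last target. There are 200 camera calls.

## Working session

There is one attempt and no reset: what is moved stays moved. The work goes in short steps, Python scripts to look and compute and a shell command to move; the robot and the scene stay as the last step left them, time stands still between calls to the robot, and variables do not carry over. Pictures are saved under pics/ and viewed, at most 10 in all, crops included, and the job is handed in when it is done.

```bash
mkdir -p pics; ls; cat > h.py <<'E'
import numpy as np, cv2
from rig import manip
def ray(cam,px,z,M=None):
    m=M or manip.camera_model(cam); K=np.array(m["mtx"]);P=np.array(m["pose"])
    d=P[:3,:3]@np.linalg.solve(K,[px[0],px[1],1.]);o=P[:3,3]
    return o+d*(z-o[2])/d[2]
def tri(obs):
    A=np.zeros((3,3));b=np.zeros(3)
    for cam,px in obs:
        m=manip.camera_model(cam);K=np.array(m["mtx"]);P=np.array(m["pose"])
        d=P[:3,:3]@np.linalg.solve(K,[px[0],px[1],1.]);d/=np.linalg.norm(d);Q=np.eye(3)-np.outer(d,d)
        A+=Q;b+=Q@P[:3,3]
    return np.linalg.solve(A,b)
E
python3 - <<'E'
from h import *
np.set_printoptions(precision=1,suppress=True)
ims=[manip.read_camera(c) for c in("scene","top")]
for c,i in zip(("scene","top"),ims):
    cv2.imwrite(f"pics/{c}0.png",i); print(c,np.array(manip.camera_model(c)["pose"])[:3,3])
Z=dict(vessel_mouth=150,vessel_hole0=150,vessel_hole3=150,cap_grip=182,head_grip=146,head_hole0=100,head_hole3=100,vessel=0,tripod=0,rack=0,dish=0,beaker=0,cylinder=0,bottle=0,scissors=0,pipette=0)
for n,z in Z.items():
    for c in("scene","top"):
        r=manip.mark_of(c,n)
        for k in r[:2]: print(n,c,round(k["conf"],2),np.array(k["position"]),ray(c,k["position"],z))
print(manip.sense())
E
```

```text
pics
scene [1190.  -739.9 1459.9]
top [ 444.8  -78.6 1467.8]
vessel_mouth scene 0.68 [202.9 212.2] [ 524.8 -326.8  150. ]
vessel_mouth scene 0.62 [277.9 169.5] [590.5  -5.3 150. ]
vessel_hole0 scene 0.95 [263.9 170.7] [556.2 -46.1 150. ]
vessel_hole0 scene 0.75 [277.7 182.9] [631.2 -51.  150. ]
vessel_hole0 top 0.97 [215.5 200.9] [567.7  38.3 150. ]
vessel_hole0 top 0.95 [240.  179.4] [636.4 -41.  150. ]
vessel_hole3 scene 0.95 [263.9 170.7] [556.2 -46.1 150. ]
vessel_hole3 scene 0.75 [277.7 182.9] [631.2 -51.  150. ]
vessel_hole3 top 0.97 [215.5 200.9] [567.7  38.3 150. ]
vessel_hole3 top 0.95 [240.  179.4] [636.4 -41.  150. ]
cap_grip scene 0.9 [282.1 165. ] [602.5   2.9 182. ]
cap_grip scene 0.44 [281.4 166.2] [604.4  -3.1 182. ]
cap_grip top 0.89 [227.5 189.2] [601.1  -2.3 182. ]
cap_grip top 0.26 [241.6 183.1] [619.9 -46.9 182. ]
head_grip scene 0.71 [204.7 220. ] [ 550.8 -342.3  146. ]
head_grip scene 0.69 [144.6 259.2] [ 517.3 -579.3  146. ]
head_grip top 0.69 [162.2 154.6] [722.1 212.1 146. ]
head_grip top 0.61 [315.6 228. ] [ 476.6 -281.2  146. ]
head_hole0 scene 0.96 [209.5
[... 1445 characters left out ...]
 174.1] [ 672.1 -438.9    0. ]
scissors scene 0.46 [316.3 212.4] [772.1  29.7   0. ]
scissors top 0.74 [240. 183.] [645.1 -36.6   0. ]
scissors top 0.63 [225.2 144.2] [788.4  15.9   0. ]
pipette scene 0.59 [146.3 259.9] [ 449.2 -558.9    0. ]
pipette top 0.63 [388.3 235.4] [ 450.2 -561.1    0. ]
{'clock': 1.7, 'q': array([-1.3,  0.4,  1.3, -0. ,  1.5, -0.2]), 'joint_vel': array([-0.,  0., -0., -0., -0., -0.]), 'joint_torque': array([ -0. , -44.8, -23.1,  -0. ,   0. ,   0. ]), 'eef_pos': array([ 235.7, -496.9,  231.3]), 'orientation': array([-3.1,  0. ,  0.4]), 'wrist_force': array([0.3, 0.9, 0.1]), 'wrist_torque': array([-0.1, -0. ,  0.1]), 'grip_force': 0.0, 'grip_width': 85.52279732245589}
```

```bash
python3 - <<'E'
from h import *
a=cv2.imread("pics/top0.png"); cv2.imwrite("pics/top0b.png",cv2.resize(a[110:310,80:440],None,fx=2.2,fy=2.2,interpolation=2))
print(repr(manip.sense()["orientation"]))
m=manip.camera_model("wrist");print(np.array(m["mtx"]),np.array(m["pose"]).round(3))
E
```

```text
array([-3.14154257e+00,  5.19016570e-07,  4.42816854e-01])
[[276.52777402   0.         261.86184508]
 [  0.         276.52777402 188.90196736]
 [  0.           0.           1.        ]] [[ 4.29000e-01 -8.68000e-01 -2.48000e-01  2.98072e+02]
 [-9.03000e-01 -4.13000e-01 -1.18000e-01 -4.67679e+02]
 [-0.00000e+00  2.75000e-01 -9.62000e-01  3.73321e+02]
 [ 0.00000e+00  0.00000e+00  0.00000e+00  1.00000e+00]]
```

View pics/top0b.png

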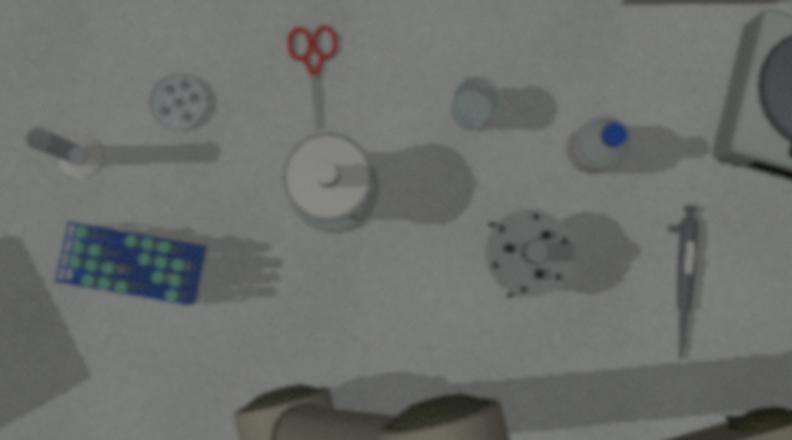

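View pics/scene0.png

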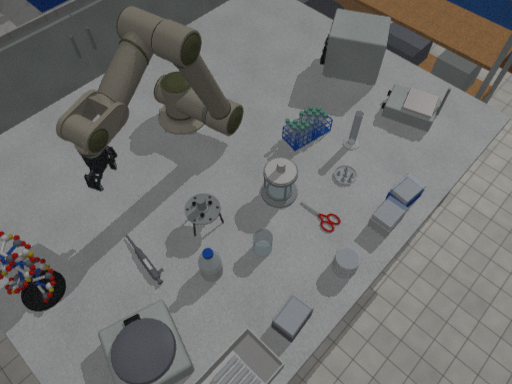

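The top picture shows the cap's knob at about (230,189) and the head hub at about (325,224), close to the marks. The bench is free around x 390, y -90, which suits the cap. I'm moving to above the cap.

```bash
python3 -m handwheel '[{"dx":42,"dy":-22.5,"dz":-4,"gripper":1},{"dx":42,"dy":-22.5,"dz":-4,"gripper":1},{"dx":42,"dy":-22.5,"dz":-4,"gripper":1},{"dx":42,"dy":-22.5,"dz":-4,"gripper":1},{"dx":42,"dy":-22.5,"dz":-4,"gripper":1}]'
python3 -m handwheel '[{"dx":42,"dy":-22.5,"dz":-4,"gripper":1},{"dx":42,"dy":-22.5,"dz":-4,"gripper":1},{"dx":42,"dy":-22.5,"dz":-4,"gripper":1},{"dx":42,"dy":-22.5,"dz":-4,"gripper":1},{"dx":42,"dy":-22.5,"dz":-4,"gripper":1}]'
```

```text
validation failed for argument at $[0]...
validation failed for argument at $[0]...
```

```bash
python3 -m handwheel '[{"dx":42,"dy":-22.5,"dz":-4,"ax":0,"ay":0,"az":0,"gripper":1},{"dx":42,"dy":-22.5,"dz":-4,"ax":0,"ay":0,"az":0,"gripper":1},{"dx":42,"dy":-22.5,"dz":-4,"ax":0,"ay":0,"az":0,"gripper":1},{"dx":42,"dy":-22.5,"dz":-4,"ax":0,"ay":0,"az":0,"gripper":1},{"dx":42,"dy":-22.5,"dz":-4,"ax":0,"ay":0,"az":0,"gripper":1}]'; python3 -m handwheel --help | head -30
```

```text
clock: 2.2
eef_pos: [378.0, -303.7, 251.6]
orientation: [3.141, -0.0, 0.442]
wrist_force: [1.3, -0.1, -0.1]
grip_width: 85.6
grip_force: 0.0invalid input: not JSON, or not a number
```

```bash
python3 -m handwheel '[{"dx":42,"dy":-22.5,"dz":-4,"ax":0,"ay":0,"az":0,"gripper":1},{"dx":42,"dy":-22.5,"dz":-4,"ax":0,"ay":0,"az":0,"gripper":1},{"dx":42,"dy":-22.5,"dz":-4,"ax":0,"ay":0,"az":0,"gripper":1},{"dx":42,"dy":-22.5,"dz":-4,"ax":0,"ay":0,"az":0,"gripper":1},{"dx":42,"dy":-22.5,"dz":-4,"ax":0,"ay":0,"az":0,"gripper":1}]'; python3 -m handwheel '[{"dx":42,"dy":-22.5,"dz":0,"ax":0,"ay":0,"az":0,"gripper":1},{"dx":42,"dy":-22.5,"dz":0,"ax":0,"ay":0,"az":0,"gripper":1},{"dx":39,"dy":-22,"dz":0,"ax":0,"ay":0,"az":0,"gripper":1},{"dx":0,"dy":0,"dz":0,"ax":0,"ay":0,"az":0,"gripper":1}]'
python3 - <<'E'
from h import *
np.set_printoptions(precision=1,suppress=True)
im=manip.read_camera("wrist");cv2.imwrite("pics/w1.png",im)
for n,z in dict(cap_grip=182,vessel_hole0=150).items():
    for k in manip.mark_of("wrist",n): print(n,round(k["conf"],2),np.array(k["position"]),ray("wrist",k["position"],z))
print(manip.sense()["eef_pos"],manip.sense()["clock"])
E
```

```text
clock: 2.7
eef_pos: [519.6, -111.9, 271.7]
orientation: [3.141, -0.0, 0.443]
wrist_force: [0.1, -1.1, 0.4]
grip_width: 85.6
grip_force: 0.0
clock: 3.1
eef_pos: [602.9, 3.7, 270.4]
orientation: [-3.14, -0.0, 0.448]
wrist_force: [-1.1, -0.6, -0.7]
grip_width: 85.5
grip_force: 0.0
cap_grip 0.97 [273.2 200. ] [599.2 -12.1 182. ]
vessel_hole0 0.97 [231.8 145.2] [622.   40.5 150. ]
vessel_hole0 0.93 [292.  139.1] [651.6  -8.3 150. ]
vessel_hole0 0.85 [216.1 194.4] [570.7  35.  150. ]
vessel_hole0 0.84 [249.2 237.6] [542.  -14.4 150. ]
vessel_hole0 0.68 [324.4 183.5] [626.8 -56.9 150. ]
vessel_hole0 0.59 [301.9 233.2] [570.  -61.7 150. ]
[601.   -0.7 271.1] 3.25
```

View pics/w1.png

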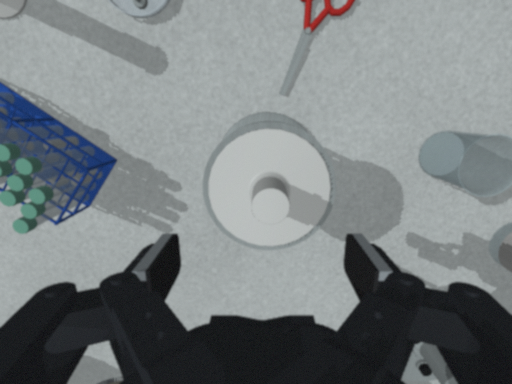

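The cap's knob is at about (270,200), centred between the open fingers. The arm was still settling when that picture was taken, so I'll measure again.

```bash
cat >> h.py <<'E'
def fit6(pts,r=55):
    from scipy.optimize import least_squares
    P=np.array(pts)[:,:2]
    f=lambda p:np.min([np.hypot(*(P-p[:2]-r*np.array([np.cos(p[2]+k*np.pi/3),np.sin(p[2]+k*np.pi/3)])).T) for k in range(6)],0)
    best=min((least_squares(f,[*P.mean(0),a],loss="soft_l1",f_scale=2) for a in np.arange(0,1.05,.2)),key=lambda s:s.cost)
    return best.x,f(best.x)
E
python3 - <<'E'
from h import *
np.set_printoptions(precision=2,suppress=True)
for i in range(2):
    M=manip.camera_model("wrist");im=manip.read_camera("wrist")
    for k in manip.mark_of("wrist","cap_grip")[:1]: print(k["conf"],k["position"],ray("wrist",k["position"],182,M))
    P=[ray("wrist",k["position"],150,M) for k in manip.mark_of("wrist","vessel_hole0") if k["conf"]>.4]
    print(fit6(P))
    print([ (n,k["position"],ray("wrist",k["position"],z,M)) for n,z in(("vessel_mouth",150),("vessel",0)) for k in manip.mark_of("wrist",n)[:1]])
for c in("scene","top"):
    manip.read_camera(c);print([(k["conf"],k["position"],ray(c,k["position"],182)) for k in manip.mark_of(c,"cap_grip")[:1]])
s=manip.sense();print(s["eef_pos"],s["orientation"],s["clock"],s["q"])
E
```

```text
0.93 [266.8, 197.6] [598.33  -7.05 182.  ]
(array([593.59,  -6.85,   1.09]), array([ 8.31,  4.74, 11.14,  5.18,  7.43]))
[]
0.89 [268.0, 195.5] [600.36  -7.94 182.  ]
(array([599.04,  -5.  ,   1.09]), array([0.26, 1.06, 0.58, 1.34, 2.49, 0.02]))
[('vessel', [506.7, 236.6], array([ 654.61, -419.52,    0.  ]))]
[(0.94, [279.3, 165.9], array([597.81,  -7.45, 182.  ]))]
[(0.87, [228.1, 191.4], array([594.12,  -4.19, 182.  ]))]
[601.17  -0.44 271.31] [-3.14  0.    0.44] 3.95 [-0.2   0.45  1.07  0.    1.62  0.93]
```

```bash
python3 -m handwheel '[{"dx":-4.4,"dy":4.6,"dz":30,"ax":0,"ay":0,"az":0,"gripper":1},{"dx":0,"dy":0,"dz":35,"ax":0,"ay":0,"az":0,"gripper":1},{"dx":0,"dy":0,"dz":28,"ax":0,"ay":0,"az":0,"gripper":1},{"dx":0,"dy":0,"dz":16,"ax":0,"ay":0,"az":0,"gripper":1},{"dx":0,"dy":0,"dz":0,"ax":0,"ay":0,"az":0,"gripper":1}]'; python3 -m handwheel '[{"dx":0,"dy":0,"dz":0,"ax":0,"ay":0,"az":0,"gripper":0.5},{"dx":0,"dy":0,"dz":0,"ax":0,"ay":0,"az":0,"gripper":0.3},{"dx":0,"dy":0,"dz":0,"ax":0,"ay":0,"az":0,"gripper":0.3},{"dx":0,"dy":0,"dz":0,"ax":0,"ay":0,"az":0,"gripper":0.3},{"dx":0,"dy":0,"dz":0,"ax":0,"ay":0,"az":0,"gripper":0.3}]' 40
```

```text
clock: 4.45
eef_pos: [598.2, -6.3, 160.1]
orientation: [-3.139, 0.004, 0.443]
wrist_force: [-0.7, -0.1, -0.1]
grip_width: 85.1
grip_force: 0.0
clock: 4.95
eef_pos: [599.5, -6.5, 163.3]
orientation: [3.141, -0.001, 0.443]
wrist_force: [-1.0, 0.3, 3.9]
grip_width: 31.3
grip_force: 39.5
```

```bash
python3 -m handwheel '[{"dx":0,"dy":0,"dz":0,"ax":0,"ay":0,"az":0,"gripper":0},{"dx":0,"dy":0,"dz":-8,"ax":0,"ay":0,"az":0,"gripper":0},{"dx":0,"dy":0,"dz":-16,"ax":0,"ay":0,"az":0,"gripper":0},{"dx":0,"dy":0,"dz":-25,"ax":0,"ay":0,"az":0,"gripper":0},{"dx":0,"dy":0,"dz":-20,"ax":0,"ay":0,"az":0,"gripper":0}]' 40
python3 - <<'E'
from h import *
im=manip.read_camera("wrist");cv2.imwrite("pics/w2.png",im)
E
```

```text
clock: 5.45
eef_pos: [599.1, -6.5, 232.7]
orientation: [3.141, -0.0, 0.443]
wrist_force: [0.6, 0.6, -0.6]
grip_width: 31.3
grip_force: 39.7
```

View pics/w2.png

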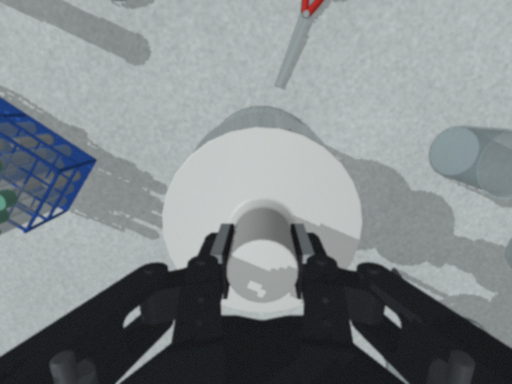

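The cap is held: its disc is off the flange and upright around (262,225). I'm carrying it to the free spot.

```bash
python3 -m handwheel '[{"dx":-20,"dy":0,"dz":0,"ax":0,"ay":0,"az":0,"gripper":0},{"dx":-38,"dy":-1,"dz":0,"ax":0,"ay":0,"az":0,"gripper":0},{"dx":-42,"dy":-1,"dz":0,"ax":0,"ay":0,"az":0,"gripper":0},{"dx":-42,"dy":-1,"dz":0,"ax":0,"ay":0,"az":0,"gripper":0},{"dx":-42,"dy":-1,"dz":15,"ax":0,"ay":0,"az":0,"gripper":0}]'
python3 -m handwheel '[{"dx":-30,"dy":-1,"dz":30,"ax":0,"ay":0,"az":0,"gripper":0},{"dx":-15,"dy":0,"dz":40,"ax":0,"ay":0,"az":0,"gripper":0},{"dx":0,"dy":0,"dz":45,"ax":0,"ay":0,"az":0,"gripper":0},{"dx":0,"dy":0,"dz":35,"ax":0,"ay":0,"az":0,"gripper":0},{"dx":0,"dy":0,"dz":20,"ax":0,"ay":0,"az":0,"gripper":0}]'
python3 -m handwheel '[{"dx":0,"dy":0,"dz":12,"ax":0,"ay":0,"az":0,"gripper":0},{"dx":0,"dy":0,"dz":5,"ax":0,"ay":0,"az":0,"gripper":0},{"dx":0,"dy":0,"dz":0,"ax":0,"ay":0,"az":0,"gripper":0},{"dx":0,"dy":0,"dz":0,"ax":0,"ay":0,"az":0,"gripper":0}]'
```

```text
clock: 6.0
eef_pos: [430.2, -82.2, 217.0]
orientation: [3.139, -0.002, 0.443]
wrist_force: [-0.4, -0.8, -1.1]
grip_width: 31.3
grip_force: 39.7
clock: 6.5
eef_pos: [388.9, -99.6, 44.1]
orientation: [-3.139, 0.002, 0.442]
wrist_force: [0.1, -1.0, -1.7]
grip_width: 31.3
grip_force: 39.8
clock: 6.9
eef_pos: [390.4, -100.2, 29.8]
orientation: [3.141, -0.001, 0.443]
wrist_force: [0.3, 0.0, -0.9]
grip_width: 31.5
grip_force: 39.8
```

```bash
python3 -m handwheel '[{"dx":0,"dy":0,"dz":3,"ax":0,"ay":0,"az":0,"gripper":0},{"dx":0,"dy":0,"dz":2.5,"ax":0,"ay":0,"az":0,"gripper":0},{"dx":0,"dy":0,"dz":1,"ax":0,"ay":0,"az":0,"gripper":0},{"dx":0,"dy":0,"dz":0,"ax":0,"ay":0,"az":0,"gripper":0},{"dx":0,"dy":0,"dz":0,"ax":0,"ay":0,"az":0,"gripper":0}]'
python3 -m handwheel '[{"dx":0,"dy":0,"dz":1,"ax":0,"ay":0,"az":0,"gripper":0},{"dx":0,"dy":0,"dz":1,"ax":0,"ay":0,"az":0,"gripper":0},{"dx":0,"dy":0,"dz":0,"ax":0,"ay":0,"az":0,"gripper":0}]'
```

```text
clock: 7.4
eef_pos: [390.2, -100.1, 22.9]
orientation: [3.141, -0.0, 0.443]
wrist_force: [0.4, 0.1, -1.2]
grip_width: 30.8
grip_force: 39.8
clock: 7.7
eef_pos: [390.2, -100.1, 21.3]
orientation: [3.141, -0.0, 0.443]
wrist_force: [-3.6, 0.3, 8.0]
grip_width: 31.4
grip_force: 40.8
```

```bash
python3 -m handwheel '[{"dx":0,"dy":0,"dz":0,"ax":0,"ay":0,"az":0,"gripper":1},{"dx":0,"dy":0,"dz":0,"ax":0,"ay":0,"az":0,"gripper":1},{"dx":0,"dy":0,"dz":0,"ax":0,"ay":0,"az":0,"gripper":1},{"dx":0,"dy":0,"dz":-4,"ax":0,"ay":0,"az":0,"gripper":1},{"dx":0,"dy":0,"dz":-20,"ax":0,"ay":0,"az":0,"gripper":1}]'
python3 -m handwheel '[{"dx":0,"dy":0,"dz":-40,"ax":0,"ay":0,"az":0,"gripper":1},{"dx":0,"dy":0,"dz":-45,"ax":0,"ay":0,"az":0,"gripper":1},{"dx":0,"dy":0,"dz":-48,"ax":0,"ay":0,"az":0,"gripper":1},{"dx":0,"dy":20,"dz":-45,"ax":0,"ay":0,"az":0,"gripper":1},{"dx":0,"dy":40,"dz":-25,"ax":0,"ay":0,"az":0,"gripper":1}]'
python3 - <<'E'
from h import *
np.set_printoptions(precision=1,suppress=True)
for c in("scene","top"):
    manip.read_camera(c)
    for n,z in(("head_grip",146),("head",100),("tripod",0),("cap",0)):print(c,n,[(round(k["conf"],2),ray(c,k["position"],z)) for k in manip.mark_of(c,n)[:2]])
    P=[ray(c,k["position"],100) for k in manip.mark_of(c,"head_hole0") if k["conf"]>.4]
    print(fit6(P))
s=manip.sense();print(s["eef_pos"],s["orientation"],s["clock"])
E
```

```text
clock: 8.2
eef_pos: [389.4, -99.7, 44.2]
orientation: [-3.139, 0.002, 0.443]
wrist_force: [0.1, 0.3, 1.7]
grip_width: 85.3
grip_force: 0.0
clock: 8.7
eef_pos: [415.8, -153.6, 252.2]
orientation: [3.137, -0.003, 0.445]
wrist_force: [1.5, -0.4, -0.6]
grip_width: 85.4
grip_force: 0.0
scene head_grip [(0.94, array([ 483.8, -296.6,  146. ])), (0.71, array([812.9, -49.9, 146. ]))]
scene head [(0.57, array([ 695.2, -437.9,  100. ]))]
scene tripod [(0.72, array([ 449.3, -280.7,   -0. ])), (0.66, array([ 487.8, -297.2,    0. ]))]
scene cap [(0.72, array([ 406.6, -109.3,   -0. ])), (0.34, array([522.6,  86.8,   0. ]))]
(array([ 492.4, -292.5,  -35. ]), array([6.2, 6.2]))
top head_grip [(0.97, array([ 496.3, -311.4,  146. ])), (0.45, array([478.5, 268.4, 146. ]))]
top head [(0.15, array([633.8, -42.9, 100. ]))]
top tripod [(0.63, array([ 488.3, -301.3,    0. ])), (0.35, array([ 715.7, -224.3,    0. ]))]
top cap [(0.56, array([397.9, -98.7,   0. ]))]
(array([ 512.2, -211.5,   11.2]), array([ 88.6,   8.3, 148.4]))
[ 415.6 -153.9  247.6] [-3.1  0.   0.4] 9.3
```

```bash
python3 -m handwheel '[{"dx":0,"dy":46,"dz":-5,"ax":0,"ay":0,"az":0,"gripper":1},{"dx":0,"dy":46,"dz":-5,"ax":0,"ay":0,"az":0,"gripper":1},{"dx":0,"dy":45,"dz":0,"ax":0,"ay":0,"az":0,"gripper":1},{"dx":0,"dy":28,"dz":0,"ax":0,"ay":0,"az":0,"gripper":1},{"dx":0,"dy":0,"dz":0,"ax":0,"ay":0,"az":0,"gripper":1}]'
python3 -m handwheel '[{"dx":0,"dy":0,"dz":0,"ax":0,"ay":0,"az":0,"gripper":1},{"dx":0,"dy":0,"dz":0,"ax":0,"ay":0,"az":0,"gripper":1}]'
python3 - <<'E'
from h import *
np.set_printoptions(precision=2,suppress=True)
for i in range(2):
    M=manip.camera_model("wrist");im=manip.read_camera("wrist")
    for k in manip.mark_of("wrist","head_grip")[:1]: print(k["conf"],k["position"],ray("wrist",k["position"],146,M))
    K=[k for k in manip.mark_of("wrist","head_hole0") if k["conf"]>.3]
    print([(round(k["conf"],2),k["position"]) for k in K])
    print(fit6([ray("wrist",k["position"],100,M) for k in K]))
cv2.imwrite("pics/w3.png",im)
s=manip.sense();print(s["eef_pos"],s["orientation"],s["clock"])
E
```

```text
clock: 9.8
eef_pos: [487.2, -306.1, 256.4]
orientation: [-3.141, 0.001, 0.441]
wrist_force: [0.1, 0.3, -0.3]
grip_width: 85.5
grip_force: 0.0
clock: 10.0
eef_pos: [486.3, -302.4, 258.0]
orientation: [-3.141, 0.0, 0.443]
wrist_force: [0.2, 0.1, 0.3]
grip_width: 85.4
grip_force: 0.0
0.78 [265.6, 187.3] [ 486.07 -306.76  146.  ]
[(0.83, [214.2, 170.8]), (0.77, [315.0, 181.3])]
(array([ 486.07, -306.48,    0.86]), array([1.45, 1.45]))
0.67 [267.7, 186.8] [ 487.46 -308.57  146.  ]
[(0.67, [311.3, 181.3])]
(array([ 533.85, -386.38,    9.7 ]), array([12.03]))
[ 486.44 -302.96  258.14] [ 3.14 -0.    0.44] 10.3
```

View pics/w3.png

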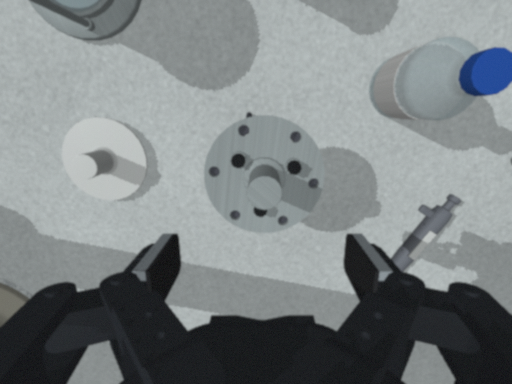

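The plate is on the tripod with six small holes at about (244,130), (296,137), (313,183), (282,220), (235,215) and (214,171). The hub is at (265,187), and the cap stands upright at left, at (104,160).

```bash
cat >> h.py <<'E'
def blob(im,p,r=8):
    g=cv2.cvtColor(im,cv2.COLOR_BGR2GRAY).astype(float);x,y=int(p[0]),int(p[1])
    s=g[y-r:y+r+1,x-r:x+r+1];w=np.clip(np.median(s)-12-s,0,None)
    yy,xx=np.mgrid[y-r:y+r+1,x-r:x+r+1];return np.array([(w*xx).sum(),(w*yy).sum()])/w.sum()
E
python3 - <<'E'
from h import *
np.set_printoptions(precision=2,suppress=True)
im=cv2.imread("pics/w3.png");M=manip.camera_model("wrist")
B=[blob(im,p) for p in[(244,130),(296,137),(214,171),(313,183),(235,215),(282,220)]]
print(np.array(B))
for z in(103,106):
    x,r=fit6([ray("wrist",b,z,M) for b in B]);print(x,r,np.degrees(x[2])%60)
E
```

```text
[[242.99 129.87]
 [295.03 136.27]
 [213.6  171.12]
 [312.66 183.23]
 [234.41 214.53]
 [281.91 219.65]]
[ 485.28 -305.8     0.84] [0.39 0.55 0.15 0.37 0.37 0.09] 48.39412081980952
[ 485.93 -305.48    0.84] [0.17 0.07 0.48 0.52 0.24 0.64] 48.394059734380775
```

```bash
python3 -m handwheel '[{"dx":-1.5,"dy":2,"dz":30,"ax":0,"ay":0,"az":0,"gripper":1},{"dx":0,"dy":0,"dz":40,"ax":0,"ay":0,"az":0,"gripper":1},{"dx":0,"dy":0,"dz":32,"ax":0,"ay":0,"az":0,"gripper":1},{"dx":0,"dy":0,"dz":20,"ax":0,"ay":0,"az":0,"gripper":1},{"dx":0,"dy":0,"dz":9.5,"ax":0,"ay":0,"az":0,"gripper":1}]'; python3 -m handwheel '[{"dx":0,"dy":0,"dz":0,"ax":0,"ay":0,"az":0,"gripper":1},{"dx":0,"dy":0,"dz":0,"ax":0,"ay":0,"az":0,"gripper":0.5},{"dx":0,"dy":0,"dz":0,"ax":0,"ay":0,"az":0,"gripper":0.3},{"dx":0,"dy":0,"dz":0,"ax":0,"ay":0,"az":0,"gripper":0.3},{"dx":0,"dy":0,"dz":0,"ax":0,"ay":0,"az":0,"gripper":0.3}]' 40
python3 -m handwheel '[{"dx":0,"dy":0,"dz":0,"ax":0,"ay":0,"az":0,"gripper":0},{"dx":0,"dy":0,"dz":0,"ax":0,"ay":0,"az":0,"gripper":0},{"dx":0,"dy":0,"dz":0,"ax":0,"ay":0,"az":0,"gripper":0}]' 100
```

```text
clock: 10.8
eef_pos: [485.5, -305.2, 124.6]
orientation: [-3.139, 0.001, 0.443]
wrist_force: [1.2, 0.0, 0.2]
grip_width: 85.6
grip_force: 0.0
clock: 11.3
eef_pos: [486.1, -305.8, 127.1]
orientation: [3.141, -0.0, 0.443]
wrist_force: [3.9, -2.0, 3.5]
grip_width: 31.4
grip_force: 39.9
clock: 11.6
eef_pos: [486.2, -305.9, 127.3]
orientation: [3.14, -0.001, 0.443]
wrist_force: [-0.9, 2.1, 5.4]
grip_width: 29.8
grip_force: 98.4
```

```bash
python3 -m handwheel '[{"dx":0,"dy":0,"dz":-6,"ax":0,"ay":0,"az":0,"gripper":0},{"dx":0,"dy":0,"dz":-15,"ax":0,"ay":0,"az":0,"gripper":0},{"dx":0,"dy":0,"dz":-25,"ax":0,"ay":0,"az":0,"gripper":0},{"dx":0,"dy":0,"dz":-30,"ax":0,"ay":0,"az":0,"gripper":0},{"dx":0,"dy":0,"dz":-30,"ax":0,"ay":0,"az":0,"gripper":0}]'; python3 -m handwheel '[{"dx":0,"dy":0,"dz":-30,"ax":0,"ay":0,"az":0,"gripper":0},{"dx":0,"dy":0,"dz":-17,"ax":0,"ay":0,"az":0,"gripper":0},{"dx":0,"dy":0,"dz":-7,"ax":0,"ay":0,"az":0,"gripper":0},{"dx":0,"dy":0,"dz":0,"ax":0,"ay":0,"az":0,"gripper":0},{"dx":0,"dy":0,"dz":0,"ax":0,"ay":0,"az":0,"gripper":0}]'
python3 - <<'E'
from h import *
M=manip.camera_model("wrist");im=manip.read_camera("wrist");cv2.imwrite("pics/w4.png",im)
print(manip.sense()["eef_pos"])
E
```

```text
clock: 12.1
eef_pos: [485.6, -305.4, 232.8]
orientation: [-3.139, 0.001, 0.443]
wrist_force: [-0.3, -0.6, -6.2]
grip_width: 30.1
grip_force: 99.5
clock: 12.6
eef_pos: [485.7, -305.5, 284.9]
orientation: [-3.139, 0.001, 0.443]
wrist_force: [-0.4, -0.4, -6.1]
grip_width: 29.9
grip_force: 99.5
[ 485.67905614 -305.5458127   284.7537969 ]
```

View pics/w4.png

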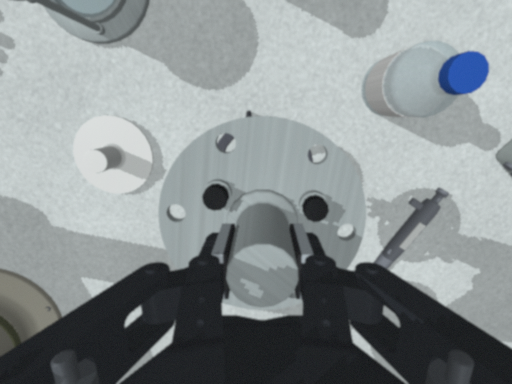

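The plate is held off the tripod. The four visible holes are at (226,142), (318,154), (346,231) and (177,212). I'm going up and over to a point where the wrist camera can see the open vessel in front of the plate, turning about 14° on the way.

```bash
python3 -m handwheel '[{"dx":5,"dy":-10,"dz":-10,"ax":0,"ay":0,"az":0,"gripper":0},{"dx":10,"dy":-20,"dz":-20,"ax":0,"ay":0,"az":0,"gripper":0},{"dx":15,"dy":-28,"dz":-20,"ax":0,"ay":0,"az":0,"gripper":0},{"dx":20,"dy":-32,"dz":-20,"ax":0,"ay":0,"az":0,"gripper":0},{"dx":20,"dy":-32,"dz":-20,"ax":0,"ay":0,"az":0,"gripper":0}]'; python3 -m handwheel '[{"dx":16,"dy":-32,"dz":-20,"ax":0,"ay":0,"az":0,"gripper":0},{"dx":13,"dy":-24,"dz":-10,"ax":0,"ay":0,"az":-0.02,"gripper":0},{"dx":6,"dy":-12,"dz":0,"ax":0,"ay":0,"az":-0.05,"gripper":0},{"dx":0,"dy":0,"dz":0,"ax":0,"ay":0,"az":-0.07,"gripper":0},{"dx":0,"dy":0,"dz":0,"ax":0,"ay":0,"az":-0.07,"gripper":0}]';python3 -m handwheel '[{"dx":0,"dy":0,"dz":0,"ax":0,"ay":0,"az":-0.036,"gripper":0},{"dx":0,"dy":0,"dz":0,"ax":0,"ay":0,"az":0,"gripper":0},{"dx":0,"dy":0,"dz":0,"ax":0,"ay":0,"az":0,"gripper":0},{"dx":0,"dy":0,"dz":0,"ax":0,"ay":0,"az":0,"gripper":0},{"dx":0,"dy":0,"dz":0,"ax":0,"ay":0,"az":0,"gripper":0}]'
python3 - <<'E'
from h import *
np.set_printoptions(precision=2,suppress=True)
M=manip.camera_model("wrist");im=manip.read_camera("wrist");cv2.imwrite("pics/w5.png",im)
K=[k for k in manip.mark_of("wrist","vessel_hole0") if k["conf"]>.3]
print([(round(k["conf"],2),k["position"]) for k in K])
print(fit6([ray("wrist",k["position"],150,M) for k in K]))
print([(round(k["conf"],2),k["position"]) for k in manip.mark_of("wrist","head_hole0")])
s=manip.sense();print(s["eef_pos"],s["orientation"],s["clock"])
np.save("M5.npy",M["pose"])
E
```

```text
clock: 13.15
eef_pos: [496.6, -163.6, 377.4]
orientation: [-3.141, -0.0, 0.442]
wrist_force: [1.4, -0.5, -5.2]
grip_width: 30.0
grip_force: 99.6
clock: 13.65
eef_pos: [498.9, -88.5, 405.8]
orientation: [-3.141, 0.001, 0.658]
wrist_force: [0.1, 0.2, -6.1]
grip_width: 29.9
grip_force: 99.8
clock: 14.15
eef_pos: [499.2, -89.2, 406.2]
orientation: [-3.141, 0.0, 0.688]
wrist_force: [0.4, 0.4, -6.3]
grip_width: 30.2
grip_force: 99.8
[(0.94, [220.1, 54.6]), (0.77, [241.7, 21.3]), (0.75, [301.0, 68.3]), (0.62, [280.6, 102.6]), (0.58, [282.5, 23.8])]
(array([597.25,  -6.01,  -4.1 ]), array([6.26, 0.58, 2.51, 3.79, 2.91]))
[(0.89, [346.4, 227.6]), (0.82, [173.4, 207.1])]
[499.2  -89.17 406.3 ] [-3.14  0.    0.69] 14.3
```

View pics/w5.png

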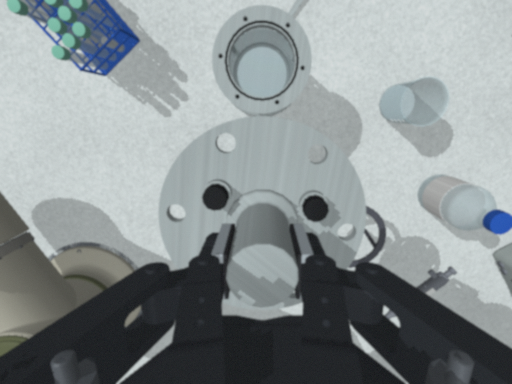

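The vessel is fully in view with its six dark holes at about (246,18), (289,24), (303,67), (277,102), (237,96) and (220,55). The plate's four visible holes haven't shifted in the hand.

```bash
cat > fit.py <<'E'
from h import *
from scipy.optimize import least_squares
np.set_printoptions(precision=2,suppress=True)
def tool(pos,ori):
    from scipy.spatial.transform import Rotation as R
    T=np.eye(4);T[:3,:3]=R.from_euler("xyz",ori).as_matrix();T[:3,3]=pos;return T
def plate_holes(im,seeds,r=13):
    g=cv2.cvtColor(cv2.resize(im,None,fx=4,fy=4,interpolation=cv2.INTER_CUBIC),cv2.COLOR_BGR2GRAY);g=cv2.GaussianBlur(g,(0,0),2).astype(float)
    out=[]
    for x,y in seeds:   # ellipse-fit to strongest radial gradient
        c=np.array([x,y],float)
        for it in range(4):
            pts=[]
            for t in np.linspace(0,2*np.pi,48,endpoint=False):
                rr=np.arange(5,13,.25);q=((c[:,None]+rr*np.array([[np.cos(t)],[np.sin(t)]]))*4+1.5)
                v=cv2.remap(g.astype(np.float32),q[0].astype(np.float32)[None],q[1].astype(np.float32)[None],1)[0]
                d=np.abs(np.gradient(v));i=d.argmax();pts.append(((q[:,i]-1.5)/4))
            P=np.array(pts);R=np.hypot(*(P-np.median(P,0)).T);P=P[np.abs(R-np.median(R))<1.5]
            c=np.array(cv2.fitEllipse(P.astype(np.float32))[0])
        out.append(c)
    return np.array(out)
def plate_pose(px,ks,P,K,T,top=True):
    # world x,y,yaw with z,level given by hand height
    z=T[2,3]-27.3+6
    M=dict(mtx=K,pose=P)
    return fit6([ray("wrist",p,z,M) for p in px])
E
python3 - <<'E'
from fit import *
M=manip.camera_model("wrist");im=cv2.imread("pics/w5.png");s=manip.sense();T=tool(s["eef_pos"],s["orientation"])
B=[blob(im,p,6) for p in[(246,18),(289,24),(220,55),(303,67),(237,96),(277,102)]];print(np.array(B))
x,r=fit6([ray("wrist",b,150,M) for b in B]);print("vessel",x[:2],np.degrees(x[2])%60,r)
H=plate_holes(im,[(226,142),(318,154),(346,231),(177,212)]);print(H)
for h in(-27.3,-21.3):
    x,r=fit6([ray("wrist",p,T[2,3]+h,M) for p in H]);print("plate",x[:2],np.degrees(x[2])%60,r)
E
```

```text
[[247.05  20.63]
 [286.4   26.08]
 [223.1   55.88]
 [299.97  66.28]
 [238.74  93.94]
 [275.26  99.51]]
vessel [600.04  -5.84] 1.770174127809014 [3.92 2.92 3.74 3.85 3.38 3.5 ]
[[226.05 141.96]
 [317.32 153.69]
 [346.61 231.45]
 [176.96 211.07]]
plate [495.92 -89.15] 0.9230107409122184 [1.58 3.24 4.66 1.33]
plate [494.65 -91.34] 1.3680518127234365 [4.74 5.56 6.62 5.4 ]
```

```bash
python3 - <<'E'
from fit import *
M=manip.camera_model("wrist");im=cv2.imread("pics/w5.png");s=manip.sense();T=tool(s["eef_pos"],s["orientation"])
B=[blob(im,p,3) for p in[(246,18),(289,24),(220,55),(303,67),(237,96),(277,102)]];print(np.array(B))
for z in(145,150,155):
    x,r=fit6([ray("wrist",b,z,M) for b in B]);print("vessel",x[:2],np.degrees(x[2])%60,r)
H=plate_holes(im,[(226,142),(318,154),(346,231),(177,212)])
for h in(-36,-33,-30,-27,-24,-21):
    x,r=fit6([ray("wrist",p,T[2,3]+h,M) for p in H]);print("plate",h,x[:2],np.degrees(x[2])%60,r)
Tc=np.linalg.inv(T)@np.array(M["pose"]);print(Tc)
a=im[0:270,150:370].copy()
for p in H: cv2.circle(a,tuple(int(v) for v in (p-[150,0]).round()),0,(0,0,255),-1)
for p in B: cv2.circle(a,tuple(int(v) for v in (p-[150,0]).round()),0,(0,255,0),-1)
cv2.imwrite("pics/w5c.png",cv2.resize(a,None,fx=2.2,fy=2.2,interpolation=cv2.INTER_CUBIC)[:600])
E
```

```text
[[244.95  18.46]
 [287.43  24.77]
 [220.1   55.58]
 [302.09  67.48]
 [236.94  96.06]
 [276.55 101.66]]
vessel [599.96  -5.25] 1.9025992452730267 [0.32 0.41 0.49 0.38 0.38 0.43]
vessel [599.36  -5.72] 1.902318212706973 [0.38 0.27 0.22 0.28 0.32 0.25]
vessel [598.78  -6.24] 1.901906800750084 [1.05 0.95 0.9  0.98 1.01 0.95]
plate -36 [494.16 -96.12] 3.7270696171767197 [7.69 5.61 2.75 7.38]
plate -33 [497.86 -92.35] 2.7001360514089936 [3.04 1.42 3.02 4.03]
plate -30 [493.15 -91.79] 1.2175862630086272 [5.09 6.28 6.36 2.86]
plate -27 [497.95 -89.85] 2.0213353242448875 [0.81 1.26 2.24 0.33]
plate -24 [499.26 -89.73] 2.33101569517396 [0.33 0.14 0.52 0.14]
plate -21 [494.7  -91.28] 2.0867642972268925 [5.12 5.16 5.97 6.14]
[[   0.     -0.96   -0.27   68.87]
 [   1.      0.     -0.      0.18]
 [   0.     -0.27    0.96 -141.99]
 [   0.      0.      0.      1.  ]]
```

View pics/w5c.png

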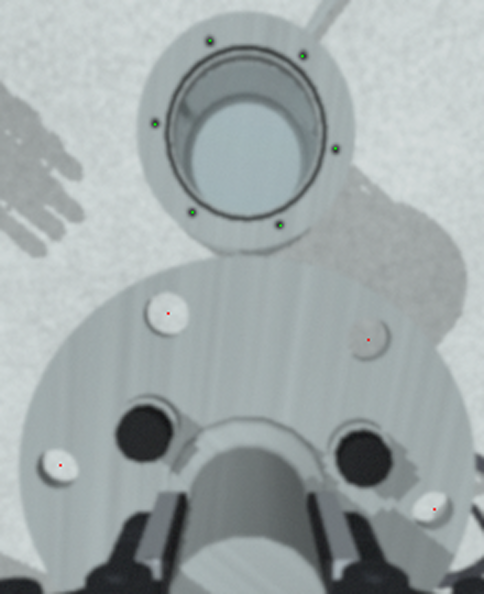

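Both fits are good. The vessel is at (599.4,-5.7) with yaw 1.9°, and the plate in the hand is at (499.3,-89.7) with yaw 2.3°. I'm moving over the mouth and then down, with the shaft tips stopping clear of it.

```bash
python3 -m handwheel '[{"dx":10,"dy":0,"dz":0,"ax":0,"ay":0,"az":0.0075,"gripper":0},{"dx":25,"dy":-0.5,"dz":0,"ax":0,"ay":0,"az":0,"gripper":0},{"dx":35,"dy":-0.8,"dz":0,"ax":0,"ay":0,"az":0,"gripper":0},{"dx":35,"dy":0,"dz":0,"ax":0,"ay":0,"az":0,"gripper":0},{"dx":18,"dy":0,"dz":0,"ax":0,"ay":0,"az":0,"gripper":0}]'; python3 -m handwheel '[{"dx":7.7,"dy":0,"dz":8,"ax":0,"ay":0,"az":0,"gripper":0},{"dx":0,"dy":0,"dz":25,"ax":0,"ay":0,"az":0,"gripper":0},{"dx":0,"dy":0,"dz":35,"ax":0,"ay":0,"az":0,"gripper":0},{"dx":0,"dy":0,"dz":25,"ax":0,"ay":0,"az":0,"gripper":0},{"dx":0,"dy":0,"dz":12,"ax":0,"ay":0,"az":0,"gripper":0}]'
python3 -m handwheel '[{"dx":0,"dy":0,"dz":4,"ax":0,"ay":0,"az":0,"gripper":0},{"dx":0,"dy":0,"dz":0,"ax":0,"ay":0,"az":0,"gripper":0},{"dx":0,"dy":0,"dz":0,"ax":0,"ay":0,"az":0,"gripper":0},{"dx":0,"dy":0,"dz":0,"ax":0,"ay":0,"az":0,"gripper":0}]'
python3 - <<'E'
from fit import *
s=manip.sense();print(s["eef_pos"],s["orientation"],s["clock"]);y=s["orientation"][2]
# plate centre predicted from in-hand offset measured at yaw .688
o=np.array([499.26-499.2,-89.73+89.17]);d=np.array([599.36,-5.72])-(s["eef_pos"][:2]+o)
print("err world",d,"tool",d@[np.cos(y),np.sin(y)],d@[np.sin(y),-np.cos(y)])
E
```

```text
clock: 14.8
eef_pos: [595.8, -8.3, 405.3]
orientation: [-3.141, -0.0, 0.683]
wrist_force: [0.7, -0.2, -6.0]
grip_width: 30.1
grip_force: 100.0
clock: 15.3
eef_pos: [598.8, -5.7, 298.1]
orientation: [-3.138, 0.003, 0.681]
wrist_force: [-0.5, 0.2, -4.9]
grip_width: 30.4
grip_force: 100.0
clock: 15.7
eef_pos: [600.1, -5.9, 298.3]
orientation: [3.14, -0.001, 0.681]
wrist_force: [0.2, -0.4, -6.0]
grip_width: 30.2
grip_force: 100.0
[600.09  -5.87 298.27] [ 3.14 -0.    0.68] 15.7
err world [-0.79  0.71] tool -0.16665439285224548 -1.0506201231307448
```

```bash
python3 -m handwheel '[{"dx":0,"dy":-1,"dz":8,"ax":0,"ay":0,"az":0,"gripper":0},{"dx":0,"dy":0,"dz":18,"ax":0,"ay":0,"az":0,"gripper":0},{"dx":0,"dy":0,"dz":22,"ax":0,"ay":0,"az":0,"gripper":0},{"dx":0,"dy":0,"dz":20,"ax":0,"ay":0,"az":0,"gripper":0},{"dx":0,"dy":0,"dz":15,"ax":0,"ay":0,"az":0,"gripper":0}]'; python3 -m handwheel '[{"dx":0,"dy":0,"dz":10,"ax":0,"ay":0,"az":0,"gripper":0},{"dx":0,"dy":0,"dz":8,"ax":0,"ay":0,"az":0,"gripper":0},{"dx":0,"dy":0,"dz":5,"ax":0,"ay":0,"az":0,"gripper":0},{"dx":0,"dy":0,"dz":2,"ax":0,"ay":0,"az":0,"gripper":0},{"dx":0,"dy":0,"dz":0,"ax":0,"ay":0,"az":0,"gripper":0}]'
python3 -m handwheel '[{"dx":0,"dy":0,"dz":0,"ax":0,"ay":0,"az":0,"gripper":0},{"dx":0,"dy":0,"dz":0,"ax":0,"ay":0,"az":0,"gripper":0},{"dx":0,"dy":0,"dz":0,"ax":0,"ay":0,"az":0,"gripper":0}]'
python3 - <<'E'
from fit import *
s=manip.sense();print(s["eef_pos"],s["orientation"],s["clock"]);y=s["orientation"][2]
o=np.array([0.06,-.56]);d=np.array([599.36,-5.72])-(s["eef_pos"][:2]+o)
print("err tool",d@[np.cos(y),np.sin(y)],d@[np.sin(y),-np.cos(y)])
im=manip.read_camera("wrist");cv2.imwrite("pics/w6.png",im)
cv2.imwrite("pics/w6c.png",cv2.resize(im[100:270,150:370],None,fx=3.5,fy=3.5,interpolation=cv2.INTER_CUBIC))
E
```

```text
clock: 16.2
eef_pos: [598.8, -4.9, 212.7]
orientation: [-3.14, 0.001, 0.681]
wrist_force: [0.9, 0.4, -6.2]
grip_width: 29.9
grip_force: 100.0
clock: 16.7
eef_pos: [599.4, -5.1, 189.5]
orientation: [3.141, -0.0, 0.681]
wrist_force: [-0.6, -0.5, -5.4]
grip_width: 30.2
grip_force: 100.0
clock: 17.0
eef_pos: [599.3, -5.0, 189.6]
orientation: [3.141, -0.0, 0.681]
wrist_force: [-0.0, -0.3, -5.5]
grip_width: 30.0
grip_force: 100.0
[599.32  -5.01 189.64] [ 3.14 -0.    0.68] 17.0
err tool -0.10954541996289695 0.10136108762196361
```

View pics/w6c.png

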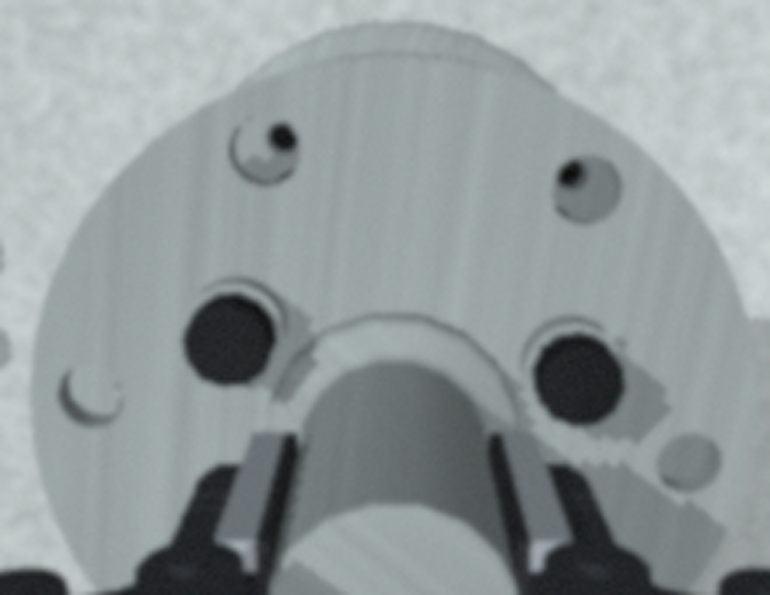

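```bash
python3 - <<'E'
from fit import *
M=manip.camera_model("wrist");im=cv2.imread("pics/w6.png");s=manip.sense()
g=cv2.cvtColor(im,cv2.COLOR_BGR2GRAY)
def dark(p,r=4):
    x,y=p;q=g[y-r:y+r+1,x-r:x+r+1].astype(float);w=np.clip(95-q,0,None);yy,xx=np.mgrid[y-r:y+r+1,x-r:x+r+1];return np.array([(w*xx).sum(),(w*yy).sum()])/w.sum()
D=[dark((231,138)),dark((313,150))];print(D)
# measured hand-plate hole centres (pixel), effective mid-plane of plate
H=[(226.05,141.96),(317.32,153.69),(346.61,231.45),(176.96,211.07)]
Wv=[ray("wrist",b,150,M)[:2] for b in D]
t=s["eef_pos"][2]
Wp=[ray("wrist",b,t-24.3,M)[:2] for b in H]
c=np.array([599.36,-5.72])
for w in Wv+Wp:
    d=w-c;print(w,np.hypot(*d),np.degrees(np.arctan2(d[1],d[0]))%60)
print("plate-vessel",np.array(Wp[:2])-Wv)
# robust plate fit, correct init, with and without tilt (z slopes)
m=[ray("wrist",b,t-24.3,M) for b in H];ang=[round((np.degrees(np.arctan2(*(w[:2]-c)[::-1]))-2)/60) for w in m]
def f(p):
    return np.concatenate([(p[:2]+55*np.array([np.cos(p[2]+k*np.pi/3),np.sin(p[2]+k*np.pi/3)])-w[:2]) for k,w in zip(ang,m)])
x=least_squares(f,[*c,0.03]);print(x.x[:2],np.degrees(x.x[2]),x.fun)
E
```

```text
[array([230.36, 139.03]), array([312.84, 149.43])]
[625.86  42.71] 55.207349052320055 1.3104037044508487
[654.61  -3.39] 55.30141400694469 2.4197644796962354
[625.13  43.28] 55.36361934361938 2.259433430970546
[654.26  -3.72] 54.935229225007845 2.091474305650054
[628.49 -52.96] 55.495781003880694 1.6589854742007617
[570.26  41.21] 55.22138571844625 1.7950483317966075
plate-vessel [[-0.73  0.57]
 [-0.35 -0.33]]
[599.32  -5.63] 1.90742082515514 [ 0.09 -0.39  0.03 -0.09 -0.1   0.64 -0.02 -0.16]
```

The fit is good: the plate centre is within 0.1 mm of the vessel axis, yaw matches at 1.9°, and two threaded holes show through the plate holes less than 1 mm off. The gap is about 12 mm, so I'm coming down 2 mm more, then checking and handing in.

```bash
python3 -m handwheel '[{"dx":0,"dy":0,"dz":1.2,"ax":0,"ay":0,"az":0,"gripper":0},{"dx":0,"dy":0,"dz":1,"ax":0,"ay":0,"az":0,"gripper":0},{"dx":0,"dy":0,"dz":0,"ax":0,"ay":0,"az":0,"gripper":0},{"dx":0,"dy":0,"dz":0,"ax":0,"ay":0,"az":0,"gripper":0},{"dx":0,"dy":0,"dz":0,"ax":0,"ay":0,"az":0,"gripper":0}]'
python3 - <<'E'
from h import *
im=manip.read_camera("scene");cv2.imwrite("pics/s7.png",cv2.resize(im[100:280,130:370],None,fx=3.2,fy=3.2,interpolation=2))
E
```

```text
clock: 17.55
eef_pos: [599.3, -5.0, 187.1]
orientation: [3.142, -0.0, 0.681]
wrist_force: [0.3, 0.4, -5.7]
grip_width: 30.1
grip_force: 100.0
```

View pics/s7.png

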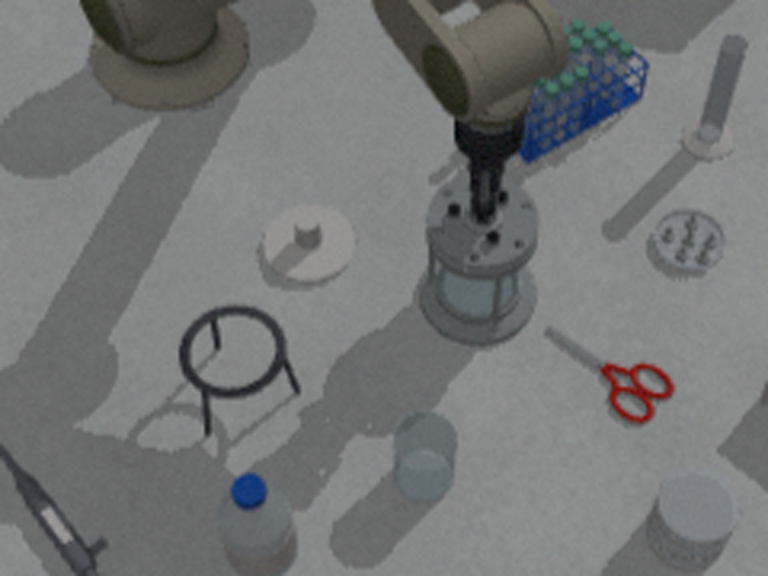

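The cap stands lip down at (308,245) in the crop. The plate is held level over the flange at (483,225), and the other things are where they were.

```bash
python3 -c "
from rig import manip
print(manip.finish_job())"
```

```text
the job is handed in; nothing more can be done
None
```

The job is handed in: the cap stands lip down on the bench about 230 mm from the vessel's axis, and the plate is held level about 10 mm above the flange, with the two threaded holes I could see through it less than 1 mm off centre.

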